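Swing the mounting plate home on its pin and shut the keeper

TASK

Swing the aluminium plate round on its pivot pin, pushing on its long edge near the free corner, until it comes up solid against the tip of the stop screw, and keep it pressed there with a steady 10 N or so for a second to bed it. Then turn the hold-down keeper by its knob across the plate as far as it goes, leaving the plate lying flat and home. Be gentle: never push on the plate or the keeper with more than 18 N, and leave the sockets and the collar by the jig where they are.

Things in the scene. Friction and masses are not known exactly. Their poses are not given: they have to be found in the camera images.
- jig: the fixture bolted to the bench: a dark steel slab 270 x 230 x 12 mm, x from -135 to 135, y from -125 to 105 mm. Origin: on the bench under its middle; z up. In jig axes the fixed pivot pin stands at x 80, y 0 mm. A curved rail at 98 mm radius about the pin helps to carry the plate. On the side of the plate facing jig +y nothing stands above the slab farther than 115 mm from the pin.
- pin_top (a point): top of the fixed upright pivot pin (14 mm thick), 62 mm above the bench; the plate swings about it. A boss of 28 mm radius round it carries the plate's underside 30 mm above the bench.
- plate: aluminium plate 200 x 90 x 12 mm, 0.28 to 0.56 kg, lying loose, its small hole over the pin (1 to 2 mm play). Origin: hole centre at the underside, 30 mm above the bench. In its axes it spans x -175 to 25, y -45 to 45 mm; a 46 mm bore at x -70. It starts 0.35 to 0.65 rad clockwise (from above) of the jig's heading; home is anticlockwise against the stop, within 0.08 rad of the jig's heading.
- plate_corner (a point): the plate's free corner on its +y long edge, half-way up its thickness (36 mm above the bench), at plate x -175, y 45 mm. Pushing that edge near here (such as at plate x -140) towards plate -y swings the plate home; friction takes roughly 1 to 4 N.
- stop: grey stop block 32 x 26 x 44 mm, fixed on the slab at jig x -60, y -92 mm, top 56 mm above the bench. Origin: centre of its underside, axes as the jig's. Its screw's round tip (14 mm), 36 mm above the bench, points to +y and meets the plate's -y edge 140 mm from the pin. The tip is 38 to 56 mm from this origin, set anew each time and not measured: feel for it. It does not give way.
- keeper (a joint): angle of the hold-down keeper, rad: a steel bar 82 x 22 x 10 mm turning on an upright axis at jig x 20, y -88 mm, passing 4 mm above the plate. 0: along jig +x; grows anticlockwise from above; 1.5: across the plate, nearly along jig +y, against a hard end of travel. It starts at 0 to 0.35. Stiff: about 2 N at the knob turns it, and it stays where left.
- keeper_knob (a point): middle of the keeper's upright black knob, a cylinder 20 mm thick and 46 mm tall (57 to 103 mm above the bench; this point at 80), 68 mm from the keeper's axis. Push it sideways or pinch it from above.
- socket_a: a steel socket standing on the bench beside the jig, 30 mm thick, 45 mm tall; not part of the job. Origin: underside centre
- socket_b: a smaller steel socket on the bench, 22 mm thick, 38 mm tall; not part of the job. Origin: underside centre
- collar: a steel collar lying on the jig's slab, 44 mm across, 14 mm high; not part of the job. Origin: underside centre
Mind the look-alikes: they are no part of the job. Of the things that look like the plate, the middle-sized one is meant.

How it is judged:
By the outcome, as a careful person would: the job done as asked, in the order asked, and still so for the second after the job is handed in, with the robot touching nothing.
It also fails if it takes over 69 s, if anything falls off the work surface, if the arm or the gripper's body presses on something with over 40 N, if the wrist force passes 120 N, or if a joint passes its speed limit or range.

ROBOT

A 6-joint arm with a two-finger parallel gripper is mounted at the origin on the work surface. World frame = base frame: x ahead of the robot, y to its left, z up, the work surface at z = 0. Lengths are in m, angles in rad, forces in N, time in s.
With the tool pointing down it reaches from about 0.425 to 0.95 m from the base axis. Payload 3.5 kg.
Tool frame: the origin (TCP) lies midway between the tips of the shut fingers; the grasp point (between the pads) lies 19 mm behind it; x points along the fingers, y is the direction in which the jaws open and shut, and the axes are right-handed (so a half turn about x gives the same grasp; the last joint's range is limited). The gripper opens to 85 mm and grips with 20 to 120 N. Pads are 22 mm wide; open, the fingers measure 114 mm over their backs; the gripper's body (76 mm by 85 mm) begins 54 mm behind the grasp point. The pads swing forward as they close: fully open they stand 13 mm farther back than shut.
Start: joints at [0.999, 0.286, 1.577, -0, 1.279, -0.15], TCP at [0.276, 0.616, 0.231] pointing down, gripper open.
Joint ranges: [-2.77, 2.77], [-0.9, 2.22], [0.21, 2.48], [-1.53, 4.67], [0.24, 2.81], [-2.84, 2.84]. Speed limits (rad/s): [2.79, 2.79, 3.14, 3.14, 3.14, 3.14].

INTERFACE

Orientations are given as a unit quaternion [x, y, z, w].
In Python, from plant import ctrl, vision gives the robot as it stands. The module is installed in compiled form; this text tells all that it offers.
- The arm moves only by the tool play_rows, never from a script. Its arguments are lists of equal length, an entry for each row: "claw": the closure in counts, from 0 (fully open) to 255 (shut); "travel": the shift along the tool's x, y, z in m, a list of three; "dr": the turn, a rotation vector about the tool's x, y, z in rad, a list of three. In form: {"claw": [claw, ...], "travel": [[tx, ty, tz], ...], "dr": [[wx, wy, wz], ...]}. A call has 1 to 20 rows; each row is the pose to reach, as a shift and turn from the pose measured when the call began, along the tool's axes at that moment; what a row does not reach only later rows make up. A row lasts 1/10 s, in which the tool goes at most 50 mm and 8.59 degrees, less where a joint would pass 70% of its speed; a pose out of reach is approached as far as the arm can. A call with a gripper value outside its range is refused whole. The fingers move at their own pace and stop on an object; "force" is the grip in N (left out, the last holds). Time passes only in rows, so rows that repeat a pose let the fingers close. It gives the time, the measured TCP pose, the force and the opening at its end, in the units of the state.
- ctrl.get_state(): the state, without advancing time (a new reading comes with each control period).
- vision.read_camera(name): name is "side" or "top" or "wrist"; returns a dict with "img" (480x640x3 uint8, red, green, blue), "range_z" (480x640 float32, m along the optical axis (not along the pixel's ray), 0 where there is no reading), "K" (3x3 intrinsics, pixels), "world_to_cam" (4x4, takes a point from world to camera coordinates). Camera axes: x right, y up, looking along -z (the intrinsics and any distortion apply to the point x, -y, -z); pixel columns grow to the right and rows downward; lengths in m; the calibration is good to about 2 mm. A picture is of the moment at which its call begins.
- ctrl.sign_off(): hands the job in, once; it reports no verdict.
The state is a dict: "time": time; "qpos": joint angles; "dq": joint speeds; "joint_efforts": joint torques, N m; "eef_pos": TCP position; "tcp_rot": TCP orientation; "contact_force": force on the tool from outside, world axes, zero at the start; "wrist_torque": the same for the moment, N m; "opening": opening from 0.0 (shut) to 1.0 (fully open).
Only numpy, scipy, OpenCV 4.12 (cv2) and the standard library are available. Lean on these libraries where they do the work, as an engineer would, in place of code of your own. Each camera call takes 0.05 s, during which the arm holds its last target.

## Working session

There is one attempt and no reset: what is moved stays moved. The work goes in short steps, Python scripts to look and compute and a tool call to move; the robot and the scene stay as the last step left them, time stands still between calls to the robot, and variables do not carry over. Pictures are saved under pics/ and viewed, and the job is handed in when it is done.

Besides the shell and the picture viewer there is one more tool, called after "Call:" by a JSON object that holds its "method" and its "body", one argument or row to a line. play_rows: Moves the arm, as the interface text tells. Its arguments: {"type":"object","properties":{"claw":{"type":"array","items":{"type":"number"}},"travel":{"type":"array","items":{"type":"array","items":{"type":"number"}}},"dr":{"type":"array","items":{"type":"array","items":{"type":"number"}}},"force":{"type":"number"}},"required":["claw","travel","dr"]}

```bash
mkdir -p pics
cat > h.py <<'E'
import numpy as np, cv2
from plant import ctrl, vision
def snap(n,tag):
    d=vision.read_camera(n); cv2.imwrite(f'pics/{tag}.png',d['img'][:,:,::-1]); np.savez(f'pics/{tag}.npz',**{k:d[k] for k in ('img','range_z','K','world_to_cam')}); return d
def load(tag): return dict(np.load(f'pics/{tag}.npz'))
def ray(d,u,v):
    K=d['K'];T=np.linalg.inv(d['world_to_cam']);x=(u-K[0,2])/K[0,0];y=(v-K[1,2])/K[1,1]
    return T[:3,3],T[:3,:3]@np.array([x,-y,-1.0])
def onz(d,u,v,z):
    o,r=ray(d,u,v);return o+r*(z-o[2])/r[2]
def dep(d,u,v):
    o,r=ray(d,u,v);return o+r*d['range_z'][int(v),int(u)]
def proj(d,p):
    c=d['world_to_cam']@np.append(p,1);K=d['K'];return K[0,0]*c[0]/-c[2]+K[0,2],K[1,1]*(-c[1])/-c[2]+K[1,2]
E
python3 - <<'E'
from h import *
for n in('top','side','wrist'):
    d=snap(n,n+'0');print(n,d['K'].tolist(),np.linalg.inv(d['world_to_cam'])[:3].round(3).tolist())
s=ctrl.get_state();print(s)
E
```

```text
top [[604.1949610867956, 0.0, 325.0566513813098], [0.0, 604.1949610867956, 238.36820690590045], [0.0, 0.0, 1.0]] [[-0.006, 0.987, -0.158, 0.397], [-1.0, -0.008, -0.014, 0.03], [-0.015, 0.157, 0.987, 1.281]]
side [[441.0085456450637, 0.0, 327.4969610662418], [0.0, 441.0085456450637, 240.99557340838703], [0.0, 0.0, 1.0]] [[0.968, 0.175, -0.181, 0.434], [-0.252, 0.671, -0.697, -0.521], [-0.0, 0.72, 0.694, 0.64]]
wrist [[394.989615765541, 0.0, 321.1248311527151], [0.0, 394.989615765541, 240.36429824963807], [0.0, 0.0, 1.0]] [[0.409, -0.868, -0.281, 0.204], [0.912, 0.389, 0.127, 0.649], [-0.001, -0.308, 0.951, 0.372]]
{'time': 0.15, 'qpos': array([ 9.98978319e-01,  2.87015228e-01,  1.57783704e+00, -9.16036887e-06,
        1.27856055e+00, -1.49990516e-01]), 'dq': array([-1.05605964e-03, -9.99030199e-05, -3.93338719e-03,  1.51904436e-03,
       -7.39100572e-04, -1.65607716e-03]), 'joint_efforts': array([ 6.39941991e-04, -4.06599784e+01, -2.93142718e+01, -1.78972405e-04,
        3.92549453e-03,  4.58318951e-06]), 'eef_pos': array([0.27605985, 0.61541981, 0.23023153]), 'tcp_rot': array([ 0.14743113,  0.69166156, -0.14863745,  0.69121288]), 'contact_force': array([ 0.55365491,  0.2242635 , -0.18917258]), 'wrist_torque': array([-1.96804600e-02,  2.18262123e-05,  2.19646002e-02]), 'opening': 0.9994612976034389}
```

View pics/top0.png

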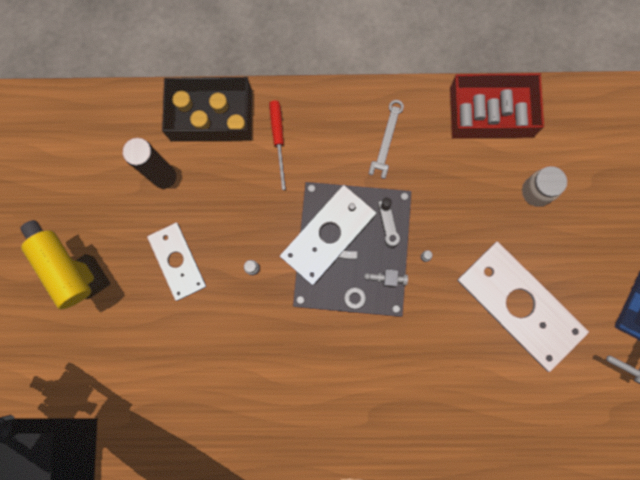

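View pics/side0.png

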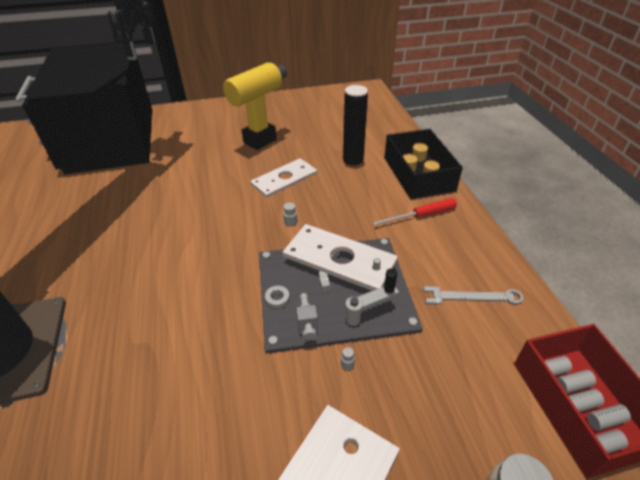

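Top view: the jig slab spans about (305,183)–(410,316), the pin is at (352,207), and the middle-sized plate sits on it with its free +y corner at about (281,253). The stop is at (392,278) and the keeper runs from its axis at (392,240) to its knob at (386,204). A socket stands on each side, at (251,267) and (427,255), and the collar is at (354,298). Next I measure these.

Run:
```python
from h import *
d=load('top0');img=d['img']
hsv=cv2.cvtColor(img,cv2.COLOR_RGB2HSV)
# plate mask: bright, unsaturated, in ROI
m=((hsv[...,2]>195)&(hsv[...,1]<40)).astype(np.uint8); roi=np.zeros_like(m);roi[180:290,275:380]=1
c=max(cv2.findContours(m*roi,0,1)[0],key=cv2.contourArea);r=cv2.minAreaRect(c);b=cv2.boxPoints(r)
print('plate',r,[onz(d,*p,0.042).round(4).tolist() for p in b]); print(b)
# slab
roi[:]=0;roi[170:330,285:425]=1
ms=((hsv[...,2]<110)&(hsv[...,1]<60)).astype(np.uint8)*roi
ms=cv2.morphologyEx(ms|(m*roi),cv2.MORPH_CLOSE,np.ones((5,5)))
c=max(cv2.findContours(ms,0,1)[0],key=cv2.contourArea);r=cv2.minAreaRect(c);print('slab',r,[onz(d,*p,0.012).round(4).tolist() for p in cv2.boxPoints(r)])
big=cv2.resize(img[170:330,230:440],None,fx=3.7,fy=3.7,interpolation=cv2.INTER_CUBIC);cv2.imwrite('pics/topz.png',big[:,:,::-1])
s=load('side0')['img'][215:375,240:440];cv2.imwrite('pics/sidez.png',cv2.resize(s,None,fx=3.7,fy=3.7,interpolation=cv2.INTER_CUBIC)[:,:,::-1])
```

```text
plate ((327.5068664550781, 234.1172332763672), (43.10060501098633, 95.66840362548828), 41.633541107177734) [[0.5594, 0.1415, 0.042], [0.7102, 0.0084, 0.042], [0.6481, -0.0582, 0.042], [0.4997, 0.0749, 0.042]]
[[279.62064 255.55171]
 [343.1793  184.04826]
 [375.3931  212.68275]
 [311.83444 284.18622]]
slab ((346.1619873046875, 248.22088623046875), (121.56637573242188, 124.8473129272461), 4.927110195159912) [[0.4586, 0.1422, 0.012], [0.7261, 0.1206, 0.012], [0.7005, -0.14, 0.012], [0.4354, -0.1102, 0.012]]
```

View pics/topz.png

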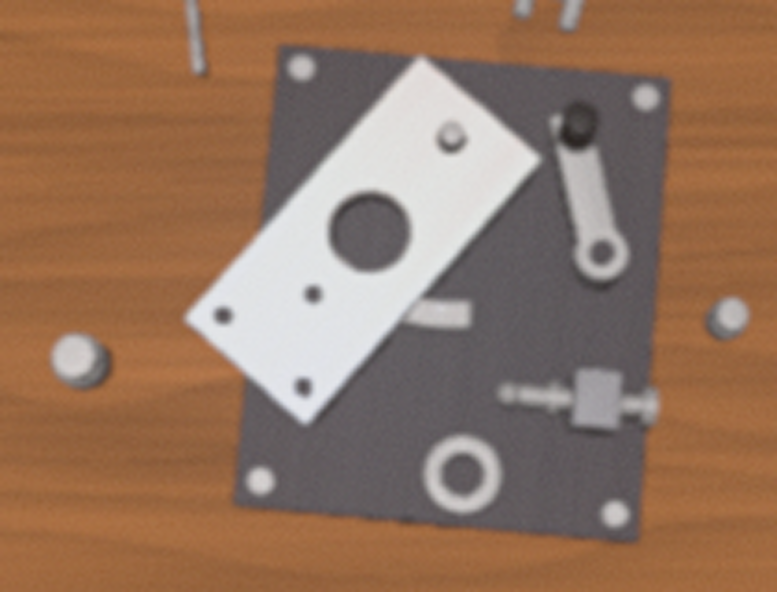

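View pics/sidez.png

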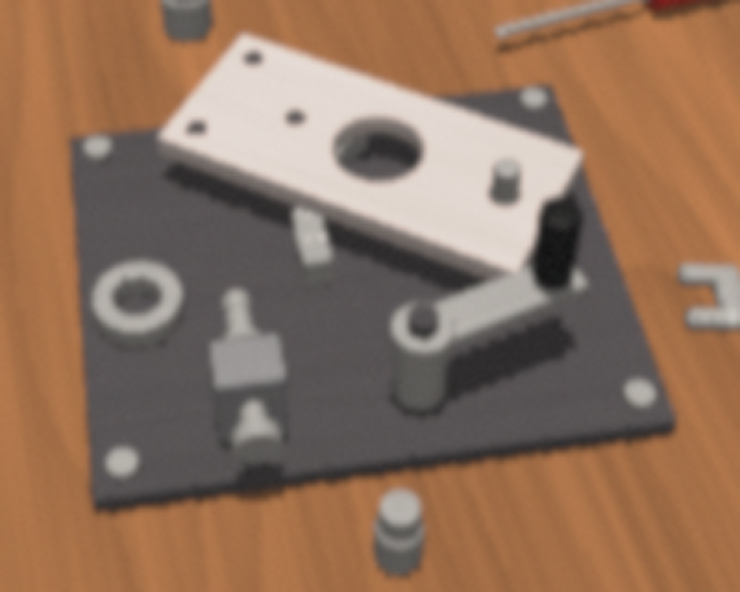

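```bash
cat > geo.py <<'E'
from h import *
d=load('top0')
def z(u,v,h): return onz(d,u/3.7+230,v/3.7+170,h)
cs=np.array([z(280,45,.012),z(670,80,.012),z(638,542,.012),z(235,505,.012)])[:,:2]
J=np.array([[135,105],[135,-125],[-135,-125],[-135,105]])/1000.
# rigid fit (cv2 not needed: Kabsch via svd)
from scipy.spatial.transform import Rotation as R
a=J-J.mean(0);b=cs-cs.mean(0)
th=np.arctan2((a[:,0]*b[:,1]-a[:,1]*b[:,0]).sum(),(a*b).sum())
Rj=np.array([[np.cos(th),-np.sin(th)],[np.sin(th),np.cos(th)]]);tj=cs.mean(0)-Rj@J.mean(0)
def j2w(x,y): return Rj@np.array([x,y])/1+tj
def w2j(p): return Rj.T@(np.asarray(p)[:2]-tj)
E
python3 - <<'E'
from geo import *
print('th',th,'t',tj,'res mm',((J@Rj.T+tj-cs)*1e3).round(1).tolist())
pin=z(452,131,.062);print('pin',pin,'expected',j2w(.08,0))
for n,u,v,h in(('knob',582,118,.103),('kaxis',601,252,.06),('tip',508,393,.036),('stoptop',598,397,.056),('collar',462,474,.026),('sa',77,355,.045),('sb',731,313,.038),('pc_free+y',184,319,.042),('pc_free-y',306,426,.042),('pc_+y',422,55,.042),('pc_-y',543,159,.042)):
    p=z(u,v,h);print(n,p.round(4),'jig mm',(w2j(p)*1e3).round(1))
a=np.arctan2(*(z(422,55,.042)-z(184,319,.042))[[1,0]]);print('plate ang',a,'rel',a-th)
print('side length',np.linalg.norm(z(422,55,.042)-z(184,319,.042)))
d2=load('side0');
for n,p in (('pin',[*j2w(.08,0),.062]),('c',[*j2w(.135,-.125),.012])): print(n,(np.array(proj(d2,p))-[240,215])*3.7)
E
```

```text
th -0.09721448978866702 t [ 0.57892331 -0.00177858] res mm [[0.7, 0.8], [1.5, -1.5], [-1.2, -0.7], [-1.0, 1.4]]
pin [ 0.6597829  -0.00930223  0.062     ] expected [ 0.65854558 -0.0095435 ]
knob [ 0.6575 -0.078   0.103 ] jig mm [ 85.6 -68.2]
kaxis [ 0.5912 -0.0907  0.06  ] jig mm [ 20.9 -87.3]
tip [ 0.5158 -0.0394  0.036 ] jig mm [-59.1 -43.6]
stoptop [ 0.5114 -0.0876  0.056 ] jig mm [-58.9 -92. ]
collar [ 0.4715 -0.0135  0.026 ] jig mm [-105.7  -22.1]
sa [0.5379 0.2005 0.045 ] jig mm [-60.4 197.4]
sb [ 0.5596 -0.1647  0.038 ] jig mm [  -3.4 -164. ]
pc_free+y [0.5581 0.1412 0.042 ] jig mm [-34.6 140.3]
pc_free-y [0.4977 0.0731 0.042 ] jig mm [-88.1  66.7]
pc_+y [0.7084 0.0066 0.042 ] jig mm [128.1  20.9]
pc_-y [ 0.6475 -0.0611  0.042 ] jig mm [ 74.  -52.3]
plate ang -0.7304364747227191 rel -0.6332219849340521
side length 0.20186540468232694
pin [504.10635999 164.55776045]
c [676.3933701  420.57734103]
```

```bash
cat > plan.py <<'E'
from geo import *
from scipy.spatial.transform import Rotation as R
PIN=np.array([0.6592,-0.0094])   # mean of ray and slab fit
def cur():
    s=ctrl.get_state();return s,s['eef_pos'],R.from_quat(s['tcp_rot'])
def target(p,yaw):  # tool x down, tool y at angle yaw
    x=np.array([0,0,-1.]);y=np.array([np.cos(yaw),np.sin(yaw),0]);return np.array(p,float),R.from_matrix(np.c_[x,y,np.cross(x,y)])
def rel(p,yaw):
    s,p0,R0=cur();pt,Rt=target(p,yaw);return (R0.inv().apply(pt-p0)).round(4).tolist(),((R0.inv()*Rt).as_rotvec()).round(4).tolist()
def platept(ang,x,y): # rel jig heading
    a=ang+th;return PIN+np.array([np.cos(a)*x-np.sin(a)*y,np.sin(a)*x+np.cos(a)*y])
E
python3 - <<'E'
from plan import *
s,p,r=cur();M=r.as_matrix();print(M.round(3));print('yaw',np.arctan2(M[1,1],M[0,1]))
for k in (0,np.pi):
    for zz in (.2,.024):
        print(k,zz,platept(-.633,-.14,.045+.011+.012),rel([*platept(-.633,-.14,.068),zz],-.633+th+k))
E
```

```text
[[-0.001  0.409  0.912]
 [-0.002  0.912 -0.409]
 [-1.    -0.002 -0.   ]]
yaw 1.148971718749935
0 0.2 [0.60025361 0.13464625] ([0.0307, -0.3058, 0.4926], [1.8792, 0.0015, 0.0015])
0 0.024 [0.60025361 0.13464625] ([0.2067, -0.3055, 0.4927], [1.8792, 0.0015, 0.0015])
3.141592653589793 0.2 [0.60025361 0.13464625] ([0.0307, -0.3058, 0.4926], [-1.2624, -0.0014, 0.0014])
3.141592653589793 0.024 [0.60025361 0.13464625] ([0.2067, -0.3055, 0.4927], [-1.2624, -0.0014, 0.0014])
```

Call:
{"method": "play_rows", "body": {
  "claw": [255,255,255,255,255,255,255,255,255,255,255,255,255,255,255,255,255,255],
  "travel": [
    [0,-0.025,0.04],
    [0,-0.05,0.08],
    [0,-0.075,0.12],
    [0,-0.1,0.16],
    [0,-0.125,0.2],
    [0,-0.15,0.24],
    [0,-0.175,0.28],
    [0.01,-0.2,0.32],
    [0.02,-0.225,0.36],
    [0.03,-0.25,0.4],
    [0.03,-0.28,0.45],
    [0.03,-0.306,0.493],
    [0.03,-0.306,0.493],
    [0.03,-0.306,0.493],
    [0.03,-0.306,0.493],
    [0.03,-0.306,0.493],
    [0.03,-0.306,0.493],
    [0.03,-0.306,0.493]
  ],
  "dr": [
    [0.13,0,0],
    [0.26,0,0],
    [0.39,0,0],
    [0.52,0,0],
    [0.65,0,0],
    [0.78,0,0],
    [0.91,0,0],
    [1.04,0,0],
    [1.17,0,0],
    [1.3,0,0],
    [1.43,0,0],
    [1.56,0,0],
    [1.69,0,0],
    [1.82,0,0],
    [1.88,0,0],
    [1.88,0,0],
    [1.88,0,0],
    [1.88,0,0]
  ]
}}

```text
time: 1.95
eef_pos: [0.6003, 0.1345, 0.2005]
tcp_rot: [-0.645, -0.288, 0.646, -0.289]
contact_force: [0.0, -0.3, 0.6]
opening: 0.001
```

Run:
```python
from plan import *
s,p,r=cur();print(s['time'],s['qpos'].round(2),s['contact_force'],s['opening'])
print(rel([*platept(-.633,-.14,.068),.026],-.633+th))
snap('wrist','w1');snap('top','t1')
```

```text
1.95 [ 0.06  0.18  1.76 -0.    1.2   0.79] [ 0.04228739 -0.3382637   0.61909904] 0.0009578184761232639
([0.1745, -0.0002, -0.0004], [0.0005, 0.002, -0.0002])
```

View pics/w1.png

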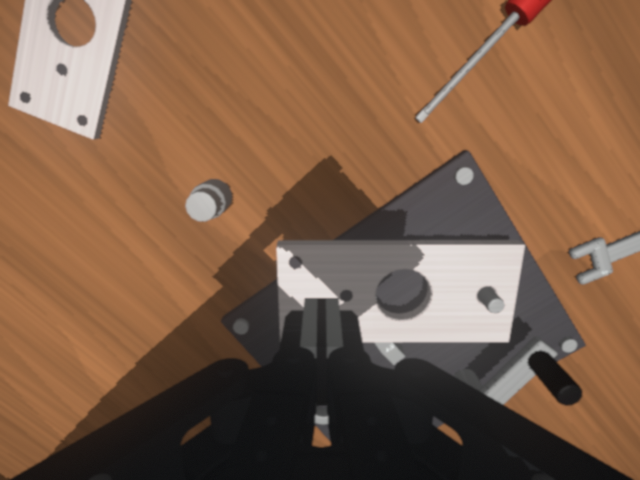

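The wrist view shows the plate level in the image, with its +y edge along row ~242 and its free corner at (278,240). I'll check that edge against the planned finger position.

Run:
```python
from plan import *
w=load('w1');t=load('t1')
for u,v in((278,241),(400,242),(523,245)):
    p=onz(w,u,v,.042)[:2]-PIN;a=th-.633;print((np.array([[np.cos(a),np.sin(a)],[-np.sin(a),np.cos(a)]])@p*1e3).round(1))
p=onz(w,494,292,.062);print('pin',p)
```

```text
[-174.8   49.9]
[-77.   49.2]
[21.9 46.7]
pin [0.66510084 0.00509673 0.062     ]
```

Call:
{"method": "play_rows", "body": {
  "claw": [255,255,255,255,255,255,255],
  "travel": [
    [0.04,0,0],
    [0.08,0,0],
    [0.12,0,0],
    [0.15,0,0],
    [0.175,0,0],
    [0.175,0,0],
    [0.175,0,0]
  ],
  "dr": [
    [0,0,0],
    [0,0,0],
    [0,0,0],
    [0,0,0],
    [0,0,0],
    [0,0,0],
    [0,0,0]
  ]
}}

```text
time: 2.75
eef_pos: [0.6003, 0.1344, 0.0258]
tcp_rot: [-0.645, -0.288, 0.646, -0.289]
contact_force: [-0.5, 0.2, 0.9]
opening: 0.002
```

Run:
```python
from plan import *
s,p,r=cur();print(s['time'],p,s['contact_force'],r.as_matrix()[:,2])
# arc rows: finger centre at plate (-.14,.056), angle -.633 -> step
_,p0,R0=cur()
for a in np.arange(-.633,-.1,.06):
    print(round(a,3),*rel([*platept(a,-.14,.056),.0255],a+th))
```

```text
2.75 [0.60025642 0.13443085 0.02579887] [-0.50153066  0.18959624  0.88757897] [-0.66657286 -0.74543667  0.00218672]
-0.633 [0.0003, -0.0002, 0.0118] [0.0006, 0.0022, 0.0]
-0.573 [0.0003, -0.0033, 0.0203] [-0.0594, 0.0022, 0.0001]
-0.513 [0.0004, -0.0059, 0.029] [-0.1194, 0.0022, 0.0002]
-0.453 [0.0004, -0.0079, 0.0378] [-0.1794, 0.0022, 0.0002]
-0.393 [0.0004, -0.0095, 0.0467] [-0.2394, 0.0022, 0.0003]
-0.333 [0.0004, -0.0105, 0.0557] [-0.2994, 0.0022, 0.0004]
-0.273 [0.0004, -0.0109, 0.0647] [-0.3594, 0.0022, 0.0004]
-0.213 [0.0005, -0.0109, 0.0738] [-0.4194, 0.0021, 0.0005]
-0.153 [0.0005, -0.0102, 0.0828] [-0.4794, 0.0021, 0.0005]
```

Call:
{"method": "play_rows", "body": {
  "claw": [255,255,255,255,255,255,255,255,255],
  "travel": [
    [0,0,0.003],
    [0,0,0.006],
    [0,0,0.008],
    [0,0,0.01],
    [0,0,0.012],
    [0,-0.001,0.014],
    [0,-0.0015,0.016],
    [0,-0.002,0.018],
    [0,-0.003,0.02]
  ],
  "dr": [
    [0,0,0],
    [0,0,0],
    [0,0,0],
    [0,0,0],
    [0,0,0],
    [-0.015,0,0],
    [-0.03,0,0],
    [-0.045,0,0],
    [-0.06,0,0]
  ]
}}

```text
time: 3.65
eef_pos: [0.5853, 0.1219, 0.0264]
tcp_rot: [-0.636, -0.308, 0.636, -0.309]
contact_force: [2.0, 2.0, 2.5]
opening: 0.003
```

Run:
```python
from plan import *
s,p,r=cur();print(s['time'],p,s['contact_force'],r.as_matrix()[:,2]@s['contact_force'])
snap('side','s2');snap('top','t2')
i=load('s2')['img'][180:380,220:450];cv2.imwrite('pics/s2z.png',cv2.resize(i,None,fx=3,fy=3)[:,:,::-1])
```

```text
3.65 [0.5853076  0.1218889  0.02643889] [1.95860188 2.04550378 2.52029713] -2.8179543571857266
```

View pics/s2z.png

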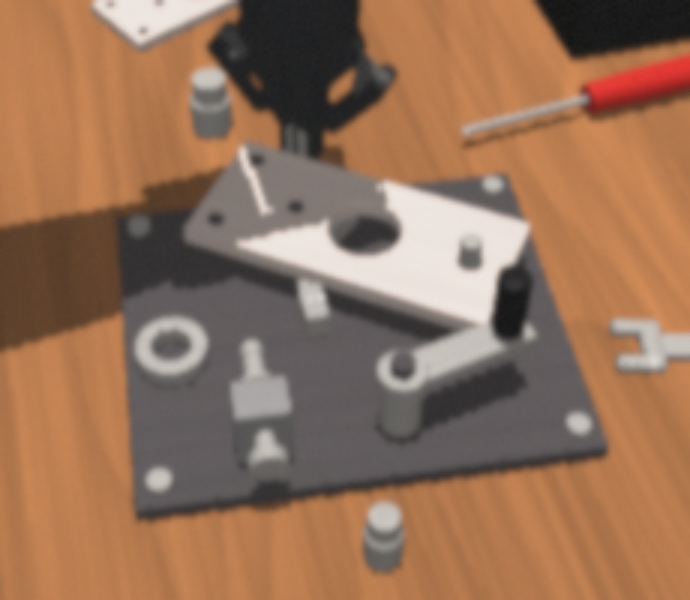

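The finger is touching the edge near the free corner and the plate is turning at about 3 N. I'll continue along the arc.

Run:
```python
from plan import *
for a in np.arange(-.573,-.1,.06):
    print(round(a,3),*rel([*platept(a,-.14,.057),.0255],a+th))
```

```text
-0.573 [0.0009, -0.0005, -0.0003] [0.0011, 0.0012, -0.0007]
-0.513 [0.0009, -0.0036, 0.0082] [-0.0589, 0.0012, -0.0006]
-0.453 [0.0009, -0.0063, 0.0169] [-0.1189, 0.0012, -0.0006]
-0.393 [0.0009, -0.0084, 0.0257] [-0.1789, 0.0012, -0.0006]
-0.333 [0.0009, -0.01, 0.0346] [-0.2389, 0.0012, -0.0005]
-0.273 [0.0009, -0.0111, 0.0436] [-0.2989, 0.0012, -0.0005]
-0.213 [0.0009, -0.0116, 0.0527] [-0.3589, 0.0013, -0.0005]
-0.153 [0.0009, -0.0116, 0.0617] [-0.4189, 0.0013, -0.0004]
```

Call:
{"method": "play_rows", "body": {
  "claw": [255,255,255,255,255,255,255,255,255,255,255,255,255,255],
  "travel": [
    [0,-0.002,0.004],
    [0,-0.0035,0.008],
    [0,-0.005,0.0125],
    [0,-0.0063,0.017],
    [0,-0.0074,0.0213],
    [0,-0.0084,0.0257],
    [0,-0.0093,0.03],
    [0,-0.01,0.0346],
    [0,-0.0106,0.039],
    [0,-0.011,0.0436],
    [0,-0.0114,0.048],
    [0,-0.0116,0.0525],
    [0,-0.0116,0.057],
    [0,-0.0116,0.0615]
  ],
  "dr": [
    [-0.03,0,0],
    [-0.06,0,0],
    [-0.09,0,0],
    [-0.12,0,0],
    [-0.15,0,0],
    [-0.18,0,0],
    [-0.21,0,0],
    [-0.24,0,0],
    [-0.27,0,0],
    [-0.3,0,0],
    [-0.33,0,0],
    [-0.36,0,0],
    [-0.39,0,0],
    [-0.42,0,0]
  ]
}}

```text
time: 5.15
eef_pos: [0.5376, 0.0806, 0.0264]
tcp_rot: [-0.558, -0.434, 0.558, -0.435]
contact_force: [1.4, 2.6, 2.3]
opening: 0.003
```

Run:
```python
from plan import *
s,p,r=cur();print(s['time'],p,s['contact_force'],r.as_matrix()[:,2]@s['contact_force'])
d=snap('top','t3');snap('side','s3')
i=d['img'][160:340,240:440];cv2.imwrite('pics/t3z.png',cv2.resize(i,None,fx=3.3,fy=3.3)[:,:,::-1])
for a in np.arange(-.153,.1,.03):
    print(round(a,3),*rel([*platept(a,-.14,.057),.0255],a+th))
```

```text
5.15 [0.53761413 0.08056517 0.02642149] [1.40673753 2.60053199 2.29671522] -2.8630534256537357
-0.153 [0.0006, 0.0004, -0.0004] [0.0011, 0.0023, 0.0011]
-0.123 [0.0006, -0.0012, 0.0038] [-0.0289, 0.0023, 0.0011]
-0.093 [0.0006, -0.0027, 0.008] [-0.0589, 0.0023, 0.0011]
-0.063 [0.0006, -0.0041, 0.0124] [-0.0889, 0.0023, 0.0012]
-0.033 [0.0007, -0.0054, 0.0167] [-0.1189, 0.0023, 0.0012]
-0.003 [0.0007, -0.0065, 0.0211] [-0.1489, 0.0023, 0.0012]
0.027 [0.0007, -0.0075, 0.0255] [-0.1789, 0.0022, 0.0013]
0.057 [0.0007, -0.0084, 0.03] [-0.2089, 0.0022, 0.0013]
0.087 [0.0007, -0.0091, 0.0345] [-0.2389, 0.0022, 0.0013]
```

View pics/t3z.png

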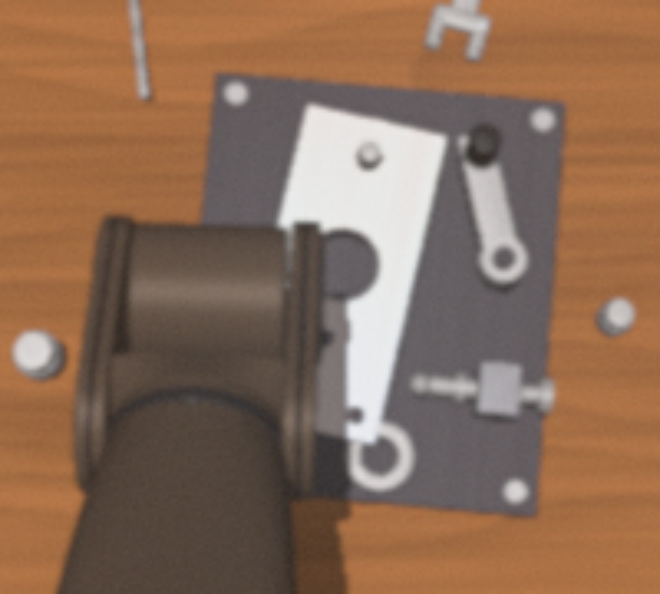

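View pics/s3.png

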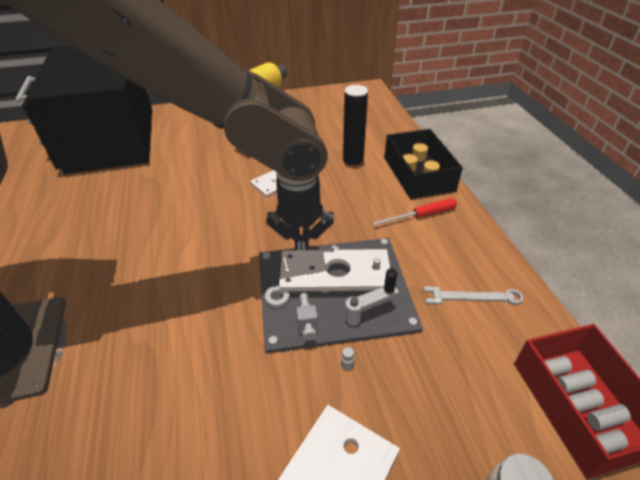

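The plate swings flat, now at about -0.15 rad; its near end passes above the collar (top 26 mm, plate underside 30 mm). From here I creep.

Call:
{"method": "play_rows", "body": {
  "claw": [255,255,255,255],
  "travel": [
    [0,-0.0006,0.002],
    [0,-0.0012,0.004],
    [0,-0.002,0.006],
    [0,-0.0027,0.008]
  ],
  "dr": [
    [-0.015,0,0],
    [-0.03,0,0],
    [-0.045,0,0],
    [-0.06,0,0]
  ]
}}

```text
time: 5.65
eef_pos: [0.5324, 0.073, 0.0261]
tcp_rot: [-0.544, -0.451, 0.546, -0.451]
contact_force: [0.1, 2.0, 1.6]
opening: -0.002
```

Call:
{"method": "play_rows", "body": {
  "claw": [255,255,255,255],
  "travel": [
    [0,-0.0003,0.001],
    [0,-0.0006,0.002],
    [0,-0.0009,0.003],
    [0,-0.0012,0.004]
  ],
  "dr": [
    [-0.007,0,0],
    [-0.014,0,0],
    [-0.021,0,0],
    [-0.028,0,0]
  ]
}}

```text
time: 6.05
eef_pos: [0.5303, 0.0693, 0.0261]
tcp_rot: [-0.537, -0.459, 0.539, -0.459]
contact_force: [-0.1, 3.4, 2.5]
opening: -0.001
```

Call:
{"method": "play_rows", "body": {
  "claw": [255,255,255],
  "travel": [
    [0,-0.0003,0.001],
    [0,-0.0006,0.002],
    [0,-0.0009,0.003]
  ],
  "dr": [
    [-0.007,0,0],
    [-0.014,0,0],
    [-0.021,0,0]
  ]
}}

```text
time: 6.35
eef_pos: [0.5295, 0.0682, 0.0262]
tcp_rot: [0.534, 0.464, -0.533, 0.463]
contact_force: [3.2, 12.1, 0.1]
opening: -0.002
```

Force rose from 3 to about 12 N while the tip stopped advancing, so this is the stop. Now I hold at about 10 N.

Call:
{"method": "play_rows", "body": {
  "claw": [255,255],
  "travel": [
    [0,0,0.0012],
    [0,0,0.0012]
  ],
  "dr": [
    [0,0,0],
    [0,0,0]
  ]
}}

```text
time: 6.55
eef_pos: [0.5296, 0.0683, 0.0262]
tcp_rot: [0.535, 0.465, -0.533, 0.462]
contact_force: [1.2, 7.9, 1.5]
opening: -0.001
```

Run:
```python
from plan import *
s,p,r=cur();print(s['time'],p,s['contact_force'],r.as_matrix()[:,2]@s['contact_force'],r.as_matrix()[:,2])
M=r.as_matrix();print('tool yaw-th',np.arctan2(M[1,1],M[0,1])-th, 'jig pos',w2j(p)*1e3)
for a in (-.06,-.05,-.04,-.03,-.02): print(a,w2j(platept(a,-.14,.056))*1e3)
```

```text
6.55 [0.52957454 0.06830982 0.02621851] [1.22288808 7.93746979 1.46312189] -8.037865477524198 [-0.14046302 -0.99007293 -0.00507198]
tool yaw-th -0.043718114837319536 jig pos [-55.91864133  64.96761697]
-0.06 [-55.75268944  64.5005326 ]
-0.05 [-56.38880119  63.13343973]
-0.04 [-57.01121043  61.76005421]
-0.03 [-57.61985493  60.38051337]
-0.02 [-58.21467381  58.99495516]
```

Call:
{"method": "play_rows", "body": {
  "claw": [255,255,255,255],
  "travel": [
    [0,0,0.0016],
    [0,0,0.0016],
    [0,0,0.0016],
    [0,0,0.0016]
  ],
  "dr": [
    [0,0,0],
    [0,0,0],
    [0,0,0],
    [0,0,0]
  ]
}}

```text
time: 6.95
eef_pos: [0.5296, 0.0683, 0.0262]
tcp_rot: [0.537, 0.465, -0.532, 0.462]
contact_force: [2.2, 9.6, 1.6]
opening: -0.001
```

Run:
```python
from plan import *
s,p,r=cur();print(s['time'],p,r.as_matrix()[:,2]@s['contact_force'])
for n in('top','side'):
    d=snap(n,n+'4')
i=d['img'][215:375,240:440];cv2.imwrite('pics/s4z.png',cv2.resize(i,None,fx=3.7,fy=3.7,interpolation=cv2.INTER_CUBIC)[:,:,::-1])
i=load('top4')['img'][170:330,230:440];cv2.imwrite('pics/t4z.png',cv2.resize(i,None,fx=3.7,fy=3.7,interpolation=cv2.INTER_CUBIC)[:,:,::-1])
```

```text
6.95 [0.52956149 0.06834553 0.02622637] -9.812387947512113
```

View pics/s4z.png

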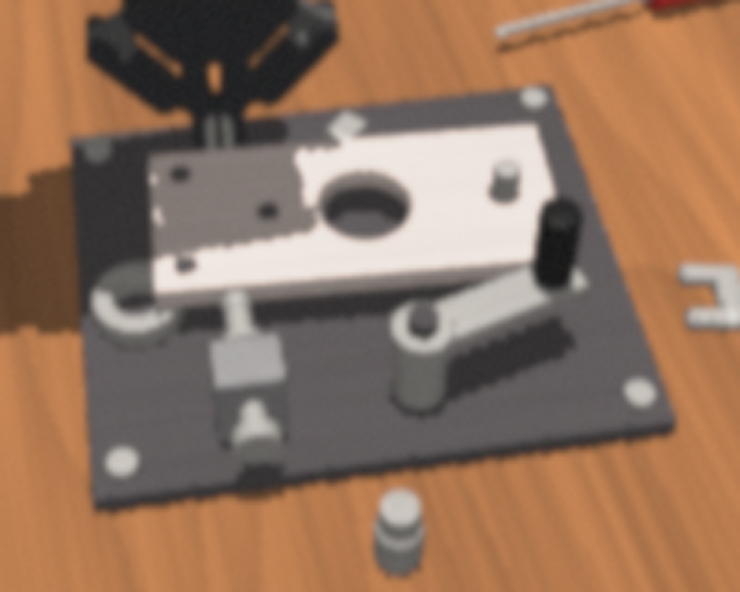

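View pics/t4z.png

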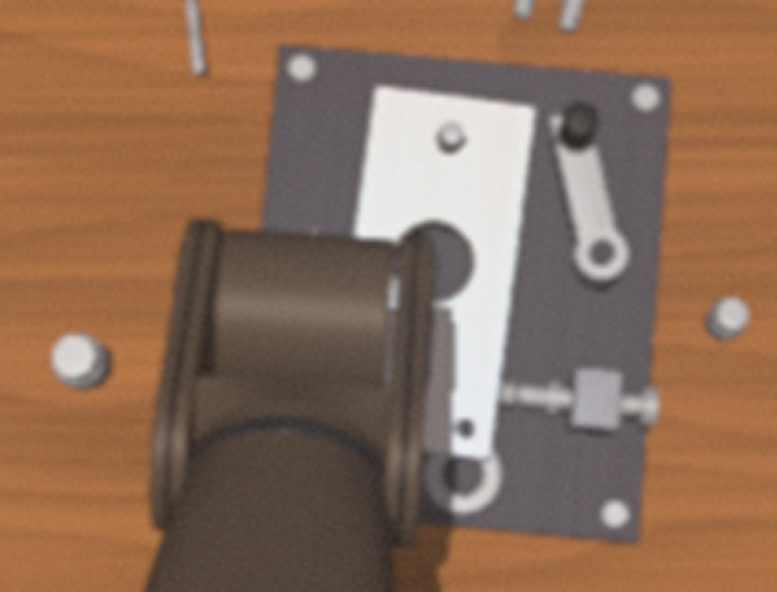

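The edge meets the screw tip at about (500,392) in the zoomed top view, and the plate lies flat in the side view. I'll hold 10 N for more than a second.

Call:
{"method": "play_rows", "body": {
  "claw": [255,255,255,255,255,255],
  "travel": [
    [0,0,0.0016],
    [0,0,0.0016],
    [0,0,0.0016],
    [0,0,0.0016],
    [0,0,0.0016],
    [0,0,0.0016]
  ],
  "dr": [
    [0,0,0],
    [0,0,0],
    [0,0,0],
    [0,0,0],
    [0,0,0],
    [0,0,0]
  ]
}}

```text
time: 7.65
eef_pos: [0.5296, 0.0684, 0.0263]
tcp_rot: [0.538, 0.465, -0.531, 0.461]
contact_force: [0.9, 8.3, 1.0]
opening: -0.0
```

Call:
{"method": "play_rows", "body": {
  "claw": [255,255,255,255,255,255,255,255],
  "travel": [
    [0,0,0.0016],
    [0,0,0.0016],
    [0,0,0.0016],
    [0,0,0.0016],
    [0,0,0.0016],
    [0,0,0.0016],
    [0,0,0.0016],
    [0,0,0.0016]
  ],
  "dr": [
    [0,0,0],
    [0,0,0],
    [0,0,0],
    [0,0,0],
    [0,0,0],
    [0,0,0],
    [0,0,0],
    [0,0,0]
  ]
}}

```text
time: 8.45
eef_pos: [0.5296, 0.0684, 0.0263]
tcp_rot: [0.539, 0.466, -0.53, 0.46]
contact_force: [1.7, 9.8, 1.9]
opening: 0.003
```

Call:
{"method": "play_rows", "body": {
  "claw": [255,255,255,255,255,255,255,255,255,255,255,255],
  "travel": [
    [0,0,0.0018],
    [0,0,0.0018],
    [0,0,0.0018],
    [0,0,0.0018],
    [0,0,0.0018],
    [0,0,0.0018],
    [0,0,0.0018],
    [0,0,0.0018],
    [0,0,0.0018],
    [0,0,0.0018],
    [0,0,0.0018],
    [0,0,0.0018]
  ],
  "dr": [
    [0,0,0],
    [0,0,0],
    [0,0,0],
    [0,0,0],
    [0,0,0],
    [0,0,0],
    [0,0,0],
    [0,0,0],
    [0,0,0],
    [0,0,0],
    [0,0,0],
    [0,0,0]
  ]
}}

```text
time: 9.65
eef_pos: [0.5296, 0.0684, 0.0263]
tcp_rot: [0.541, 0.466, -0.529, 0.459]
contact_force: [2.5, 9.7, 1.5]
opening: -0.0
```

Call:
{"method": "play_rows", "body": {
  "claw": [255,255,255,255,255,255,255,255,255,255],
  "travel": [
    [0,0,-0.002],
    [0,0,-0.006],
    [0,0,-0.014],
    [0,0,-0.025],
    [-0.04,0,-0.03],
    [-0.08,0,-0.03],
    [-0.12,0,-0.03],
    [-0.15,0,-0.03],
    [-0.17,0,-0.03],
    [-0.17,0,-0.03]
  ],
  "dr": [
    [0,0,0],
    [0,0,0],
    [0,0,0],
    [0,0,0],
    [0,0,0],
    [0,0,0],
    [0,0,0],
    [0,0,0],
    [0,0,0],
    [0,0,0]
  ]
}}

```text
time: 10.65
eef_pos: [0.5353, 0.0954, 0.2009]
tcp_rot: [0.542, 0.464, -0.527, 0.461]
contact_force: [-0.3, 1.1, 0.7]
opening: -0.006
```

Run:
```python
from plan import *
for n in('top','side'):
    d=snap(n,n+'5');hsv=cv2.cvtColor(d['img'],cv2.COLOR_RGB2HSV)
    x0,y0,x1,y1=(375,190,400,222) if n=='top' else (375,260,405,300)
    m=np.zeros(hsv.shape[:2],np.uint8);m[y0:y1,x0:x1]=(hsv[y0:y1,x0:x1,2]<45)
    ys,xs=np.nonzero(m);print(n,len(xs),xs.min(),xs.max(),ys.min(),ys.max(),xs.mean(),ys.mean())
    o,r=ray(d,xs.mean(),ys.mean());print(o,r)
    if n=='top': a=(o,r); t=onz(d,xs.mean(),ys.mean(),.08)
    else:
        o1,r1=a; A=np.c_[r1,-r]; l=np.linalg.lstsq(A,o-o1,rcond=None)[0];P1=o1+l[0]*r1;P2=o+l[1]*r;P=(P1+P2)/2;print(P,'gap',np.linalg.norm(P1-P2))
        print('jig',w2j(P)*1e3,'top@.08',w2j(t)*1e3)
    i=d['img'][170:330,230:440] if n=='top' else d['img'][215:375,240:440];cv2.imwrite(f'pics/{n}5z.png',cv2.resize(i,None,fx=3.7,fy=3.7,interpolation=cv2.INTER_CUBIC)[:,:,::-1])
```

```text
Traceback (most recent call last):
ValueError: zero-size array to reduction operation minimum which has no identity
```

Run:
```python
from plan import *
d=snap('side','side5')
for n in('top','side'):
    i=load(n+'5')['img'];i=i[170:330,230:440] if n=='top' else i[215:375,240:440];cv2.imwrite(f'pics/{n}5z.png',cv2.resize(i,None,fx=3.7,fy=3.7,interpolation=cv2.INTER_CUBIC)[:,:,::-1])
```

```text
(no output)
```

View pics/top5z.png

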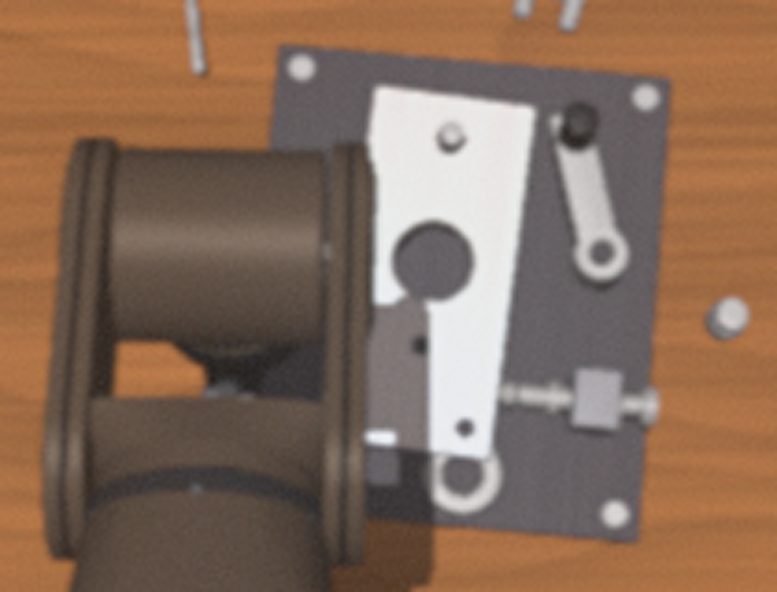

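View pics/side5z.png

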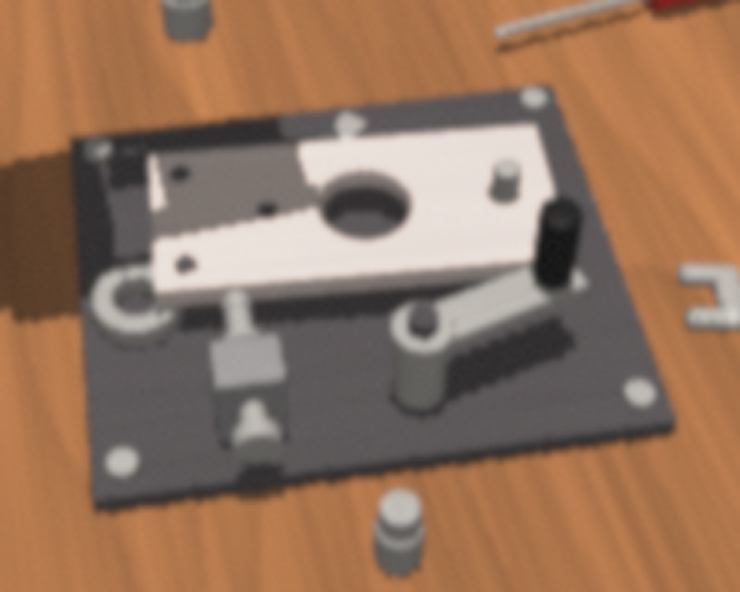

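The plate stays home after release. The knob's middle is at about (579,126) in the zoomed top view and (558,243) in the zoomed side view; I'll triangulate.

Run:
```python
from plan import *
t=load('top5');s_=load('side5')
o1,r1=ray(t,579/3.7+230,126/3.7+170);o,r=ray(s_,558/3.7+240,243/3.7+215)
l=np.linalg.lstsq(np.c_[r1,-r],o-o1,rcond=None)[0];P1=o1+l[0]*r1;P2=o+l[1]*r;P=(P1+P2)/2
kw=w2j(P)*1e3;print(P,'gap mm',np.linalg.norm(P1-P2)*1e3,'jig',kw,'r',np.hypot(kw[0]-20,kw[1]+88),'ang',np.arctan2(kw[1]+88,kw[0]-20))
s,p,rr=cur();M=rr.as_matrix();print(s['time'],s['qpos'].round(2),'yaw',np.arctan2(M[1,1],M[0,1]),s['contact_force'])
k=.29
c=j2w(.020,-.088)
for off in(.045,):
  for rad in (.068,):
    e=np.array([np.cos(k+th),np.sin(k+th)]);n=np.array([-e[1],e[0]])
    q=c+rad*e-off*n;print('start',q,w2j(q)*1e3)
    for f in(0,np.pi):
        for zz in(.2,.068): print(f,zz,rel([*q,zz],k+th+f))
```

```text
[ 0.6584164  -0.07839548  0.08043136] gap mm 0.8773548386628148 jig [ 86.55430278 -68.5394234 ] r 69.34110800873646 ang 0.28447117892994755
10.75 [-0.02  0.02  1.94  0.02  1.17  0.12] yaw -0.14492701826035403 [-0.40731424 -0.56854252 -0.64443464]
start [ 0.66564944 -0.1224423 ] [  98.02843366 -111.67622309]
0 0.2 ([-0.0069, 0.1629, 0.1962], [-0.3377, -0.018, -0.0055])
0 0.068 ([0.1251, 0.1626, 0.1986], [-0.3377, -0.018, -0.0055])
3.141592653589793 0.2 ([-0.0069, 0.1629, 0.1962], [2.8038, -0.0078, 0.0255])
3.141592653589793 0.068 ([0.1251, 0.1626, 0.1986], [2.8038, -0.0078, 0.0255])
```

Call:
{"method": "play_rows", "body": {
  "claw": [255,255,255,255,255,255,255,255,255,255,255,255,255],
  "travel": [
    [-0.007,0.025,0.03],
    [-0.007,0.05,0.06],
    [-0.007,0.08,0.1],
    [-0.007,0.11,0.135],
    [-0.007,0.14,0.17],
    [-0.007,0.163,0.196],
    [-0.007,0.163,0.196],
    [0.03,0.163,0.197],
    [0.06,0.163,0.197],
    [0.09,0.163,0.198],
    [0.121,0.163,0.198],
    [0.121,0.163,0.198],
    [0.121,0.163,0.198]
  ],
  "dr": [
    [-0.05,0,0],
    [-0.1,0,0],
    [-0.15,0,0],
    [-0.2,-0.01,0],
    [-0.27,-0.018,-0.005],
    [-0.338,-0.018,-0.005],
    [-0.338,-0.018,-0.005],
    [-0.338,-0.018,-0.005],
    [-0.338,-0.018,-0.005],
    [-0.338,-0.018,-0.005],
    [-0.338,-0.018,-0.005],
    [-0.338,-0.018,-0.005],
    [-0.338,-0.018,-0.005]
  ]
}}

```text
time: 12.05
eef_pos: [0.6647, -0.1207, 0.0703]
tcp_rot: [0.449, 0.547, -0.45, 0.545]
contact_force: [0.9, 0.0, 0.4]
opening: -0.005
```

```bash
cat >> plan.py <<'E'
C=j2w(.020,-.088)
def knob(k,off,rad=.068):
    e=np.array([np.cos(k+th),np.sin(k+th)]);n=np.array([-e[1],e[0]]);return C+rad*e-off*n
def kst():
    s,p,r=cur();M=r.as_matrix();e=M[:,1];n=-M[:,2];v=w2j(p)-[.020,-.088]
    # knob angle if finger face in contact at 21 mm
    print('t',s['time'],'F push',(n@s['contact_force']).round(2),s['contact_force'].round(1),'yaw-th',(np.arctan2(M[1,1],M[0,1])-th).round(3),'rad',np.hypot(*v).round(4),'k est',(np.arctan2(v[1],v[0])+np.arcsin(.021/np.hypot(*v))).round(3))
E
python3 - <<'E'
from plan import *
kst();snap('side','s6');d=load('s6')['img'];cv2.imwrite('pics/s6z.png',cv2.resize(d[150:380,230:450],None,fx=2.6,fy=2.6)[:,:,::-1])
for k in [.29]+list(np.arange(.35,1.51,.15)): print(round(k,2),*rel([*knob(k,.021),.072],k+th))
E
```

```text
t 12.05 F push -0.16 [0.9 0.  0.4] yaw-th 0.291 rad 0.08 k est -0.013
0.29 [0.0005, -0.0007, -0.023] [0.0007, 0.0, -0.0005]
0.35 [0.0005, 0.0004, -0.0271] [-0.0593, 0.0, -0.0005]
0.5 [0.0005, 0.0022, -0.0377] [-0.2093, 0.0001, -0.0005]
0.65 [0.0005, 0.0023, -0.0483] [-0.3593, 0.0001, -0.0005]
0.8 [0.0005, 0.0009, -0.0589] [-0.5093, 0.0002, -0.0005]
0.95 [0.0005, -0.0021, -0.0691] [-0.6593, 0.0002, -0.0005]
1.1 [0.0005, -0.0066, -0.0788] [-0.8093, 0.0002, -0.0005]
1.25 [0.0005, -0.0125, -0.0877] [-0.9593, 0.0003, -0.0005]
1.4 [0.0005, -0.0196, -0.0956] [-1.1093, 0.0003, -0.0004]
```

View pics/s6z.png

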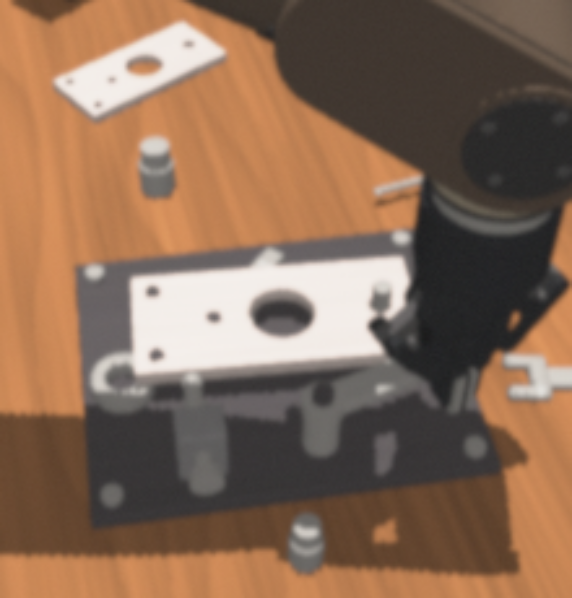

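The arm hides the knob in this view, but the finger is behind it (about 24 mm short) with no contact force. I'll approach slowly.

Call:
{"method": "play_rows", "body": {
  "claw": [255,255,255,255,255,255,255,255],
  "travel": [
    [0,0,-0.005],
    [0,0,-0.01],
    [0,0,-0.014],
    [0,0,-0.017],
    [0,0,-0.019],
    [0,0,-0.021],
    [0,0,-0.023],
    [0,0,-0.025]
  ],
  "dr": [
    [0,0,0],
    [0,0,0],
    [0,0,0],
    [0,0,0],
    [0,0,0],
    [0,0,0],
    [0,0,0],
    [-0.03,0,0]
  ]
}}

```text
time: 12.9
eef_pos: [0.6613, -0.0968, 0.0724]
tcp_rot: [0.441, 0.553, -0.441, 0.553]
contact_force: [0.2, -0.5, 0.6]
opening: -0.002
```

Run:
```python
from plan import *
kst()
for k in np.arange(.3,1.51,.1): print(round(k,2),*rel([*knob(k,.021),.0705],k+th))
```

```text
t 12.9 F push -0.55 [ 0.2 -0.5  0.6] yaw-th 0.322 rad 0.0713 k est 0.32
0.3 [0.0019, -0.0005, 0.0013] [0.0221, 0.0, -0.0004]
0.4 [0.0019, 0.0014, -0.0055] [-0.0779, 0.0, -0.0004]
0.5 [0.0019, 0.0026, -0.0125] [-0.1779, 0.0001, -0.0004]
0.6 [0.0019, 0.0031, -0.0196] [-0.2779, 0.0001, -0.0004]
0.7 [0.0019, 0.0029, -0.0267] [-0.3779, 0.0001, -0.0004]
0.8 [0.0019, 0.002, -0.0338] [-0.4779, 0.0001, -0.0004]
0.9 [0.0019, 0.0004, -0.0407] [-0.5779, 0.0001, -0.0004]
1.0 [0.0019, -0.0019, -0.0475] [-0.6779, 0.0002, -0.0004]
1.1 [0.0019, -0.0049, -0.0539] [-0.7779, 0.0002, -0.0004]
1.2 [0.0019, -0.0085, -0.0601] [-0.8779, 0.0002, -0.0003]
1.3 [0.0019, -0.0126, -0.0658] [-0.9779, 0.0002, -0.0003]
1.4 [0.0019, -0.0174, -0.0711] [-1.0779, 0.0002, -0.0003]
1.5 [0.0019, -0.0226, -0.0759] [-1.1779, 0.0003, -0.0003]
```

Call:
{"method": "play_rows", "body": {
  "claw": [255,255,255,255,255,255],
  "travel": [
    [0,0.0003,-0.0015],
    [0,0.0008,-0.0035],
    [0,0.0014,-0.0055],
    [0,0.0018,-0.0078],
    [0,0.0022,-0.01],
    [0,0.0026,-0.0125]
  ],
  "dr": [
    [-0.02,0,0],
    [-0.05,0,0],
    [-0.078,0,0],
    [-0.11,0,0],
    [-0.145,0,0],
    [-0.178,0,0]
  ]
}}

```text
time: 13.5
eef_pos: [0.6614, -0.084, 0.0725]
tcp_rot: [0.389, 0.59, -0.389, 0.591]
contact_force: [1.6, -2.5, -0.7]
opening: 0.004
```

Run:
```python
from plan import *
kst()
for k in np.arange(.5,1.51,.1): print(round(k,2),*rel([*knob(k,.021),.0705],k+th))
```

```text
t 13.5 F push -2.95 [ 1.6 -2.5 -0.7] yaw-th 0.503 rad 0.0715 k est 0.498
0.5 [0.002, -0.0003, -0.0001] [0.0026, 0.0007, -0.0012]
0.6 [0.002, 0.0014, -0.007] [-0.0974, 0.0007, -0.0011]
0.7 [0.002, 0.0025, -0.014] [-0.1974, 0.0008, -0.0011]
0.8 [0.0019, 0.0029, -0.0212] [-0.2974, 0.0008, -0.0011]
0.9 [0.0019, 0.0026, -0.0283] [-0.3974, 0.0009, -0.001]
1.0 [0.0019, 0.0015, -0.0353] [-0.4974, 0.001, -0.001]
1.1 [0.0019, -0.0002, -0.0422] [-0.5974, 0.001, -0.0009]
1.2 [0.0019, -0.0027, -0.0489] [-0.6974, 0.0011, -0.0009]
1.3 [0.0019, -0.0057, -0.0553] [-0.7974, 0.0011, -0.0008]
1.4 [0.0019, -0.0094, -0.0614] [-0.8974, 0.0012, -0.0008]
1.5 [0.0019, -0.0137, -0.067] [-0.9974, 0.0012, -0.0007]
```

Call:
{"method": "play_rows", "body": {
  "claw": [255,255,255,255,255,255,255,255,255,255,255,255,255,255],
  "travel": [
    [0,0.0007,-0.0035],
    [0,0.0014,-0.007],
    [0,0.002,-0.0105],
    [0,0.0025,-0.014],
    [0,0.0027,-0.0176],
    [0,0.0029,-0.0212],
    [0,0.0028,-0.0247],
    [0,0.0026,-0.0283],
    [0,0.002,-0.0318],
    [0,0.0015,-0.0353],
    [0,0.0007,-0.0388],
    [0,-0.0002,-0.0422],
    [0,-0.0014,-0.0456],
    [0,-0.0027,-0.0489]
  ],
  "dr": [
    [-0.05,0,0],
    [-0.1,0,0],
    [-0.15,0,0],
    [-0.2,0,0],
    [-0.25,0,0],
    [-0.3,0,0],
    [-0.35,0,0],
    [-0.4,0,0],
    [-0.45,0,0],
    [-0.5,0,0],
    [-0.55,0,0],
    [-0.6,0,0],
    [-0.65,0,0],
    [-0.7,0,0]
  ]
}}

```text
time: 14.9
eef_pos: [0.6402, -0.0392, 0.0725]
tcp_rot: [0.163, 0.687, -0.161, 0.689]
contact_force: [3.9, -0.5, -1.1]
opening: 0.001
```

Run:
```python
from plan import *
kst()
for k in np.arange(1.2,1.56,.04): print(round(k,2),*rel([*knob(k,.021),.0705],k+th))
snap('top','t7');d=load('t7')['img'];cv2.imwrite('pics/t7z.png',cv2.resize(d[170:330,230:440],None,fx=3.7,fy=3.7)[:,:,::-1])
```

```text
t 14.9 F push -3.67 [ 3.9 -0.5 -1.1] yaw-th 1.206 rad 0.0721 k est 1.199
1.2 [0.002, -0.001, -0.0001] [0.0058, 0.0025, -0.0022]
1.24 [0.002, -0.0002, -0.0028] [-0.0342, 0.0026, -0.0022]
1.28 [0.002, 0.0005, -0.0056] [-0.0742, 0.0026, -0.0021]
1.32 [0.002, 0.0011, -0.0084] [-0.1142, 0.0027, -0.0021]
1.36 [0.002, 0.0015, -0.0112] [-0.1542, 0.0027, -0.002]
1.4 [0.002, 0.0019, -0.014] [-0.1942, 0.0028, -0.002]
1.44 [0.002, 0.0021, -0.0168] [-0.2342, 0.0028, -0.0019]
1.48 [0.002, 0.0023, -0.0197] [-0.2742, 0.0028, -0.0019]
1.52 [0.002, 0.0023, -0.0225] [-0.3142, 0.0029, -0.0018]
1.56 [0.002, 0.0022, -0.0254] [-0.3542, 0.0029, -0.0018]
```

View pics/t7z.png

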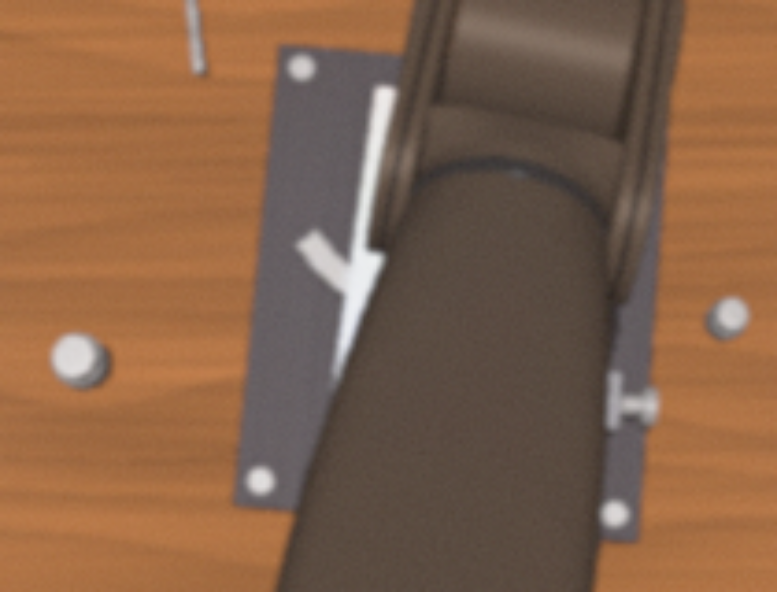

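Occluded from above, but the pushing force is steady at 3.7 N and the keeper is at about 1.2 rad by the finger position. On to 1.4, then creep.

Call:
{"method": "play_rows", "body": {
  "claw": [255,255,255,255,255,255],
  "travel": [
    [0,0,-0.0028],
    [0,0.0005,-0.0056],
    [0,0.001,-0.0084],
    [0,0.0013,-0.0105],
    [0,0.0016,-0.0125],
    [0,0.0019,-0.014]
  ],
  "dr": [
    [-0.034,0,0],
    [-0.074,0,0],
    [-0.114,0,0],
    [-0.144,0,0],
    [-0.172,0,0],
    [-0.194,0,0]
  ]
}}

```text
time: 15.55
eef_pos: [0.6282, -0.0304, 0.0727]
tcp_rot: [0.094, 0.7, -0.093, 0.702]
contact_force: [3.4, 1.2, -1.4]
opening: 0.002
```

Call:
{"method": "play_rows", "body": {
  "claw": [255,255,255],
  "travel": [
    [0,0.0001,-0.001],
    [0,0.0002,-0.002],
    [0,0.0003,-0.003]
  ],
  "dr": [
    [-0.014,0,0],
    [-0.028,0,0],
    [-0.042,0,0]
  ]
}}

```text
time: 15.85
eef_pos: [0.6255, -0.0292, 0.0729]
tcp_rot: [0.079, 0.702, -0.078, 0.704]
contact_force: [2.1, 1.5, -1.1]
opening: 0.0
```

Run:
```python
from plan import *
kst()
```

```text
t 15.85 F push -1.67 [ 2.1  1.5 -1.1] yaw-th 1.446 rad 0.0714 k est 1.451
```

Call:
{"method": "play_rows", "body": {
  "claw": [255,255],
  "travel": [
    [0,0,-0.001],
    [0,0.0001,-0.002]
  ],
  "dr": [
    [-0.014,0,0],
    [-0.028,0,0]
  ]
}}

```text
time: 16.05
eef_pos: [0.6236, -0.0286, 0.073]
tcp_rot: [0.069, 0.703, -0.067, 0.705]
contact_force: [3.6, 2.3, -0.2]
opening: 0.0
```

Call:
{"method": "play_rows", "body": {
  "claw": [255,255],
  "travel": [
    [0,0,-0.001],
    [0,0,-0.002]
  ],
  "dr": [
    [-0.014,0,0],
    [-0.028,0,0]
  ]
}}

```text
time: 16.25
eef_pos: [0.6224, -0.0282, 0.0733]
tcp_rot: [0.059, 0.703, -0.057, 0.707]
contact_force: [7.0, 1.5, -2.4]
opening: -0.002
```

Run:
```python
from plan import *
kst()
```

```text
t 16.25 F push -6.65 [ 7.   1.5 -2.4] yaw-th 1.504 rad 0.0708 k est 1.499
```

Call:
{"method": "play_rows", "body": {
  "claw": [255,255,255],
  "travel": [
    [0,0,-0.0015],
    [0,0,-0.0015],
    [0,0,-0.0015]
  ],
  "dr": [
    [0,0,0],
    [0,0,0],
    [0,0,0]
  ]
}}

```text
time: 16.55
eef_pos: [0.6224, -0.0282, 0.0733]
tcp_rot: [0.059, 0.701, -0.057, 0.709]
contact_force: [7.3, 1.6, -3.9]
opening: 0.001
```

Run:
```python
from plan import *
kst()
```

```text
t 16.55 F push -6.9 [ 7.3  1.6 -3.9] yaw-th 1.504 rad 0.0708 k est 1.498
```

Call:
{"method": "play_rows", "body": {
  "claw": [255,255,255],
  "travel": [
    [0,0,-0.002],
    [0,0,-0.002],
    [0,0,-0.002]
  ],
  "dr": [
    [0,0,0],
    [0,0,0],
    [0,0,0]
  ]
}}

```text
time: 16.85
eef_pos: [0.6225, -0.0282, 0.0734]
tcp_rot: [0.059, 0.699, -0.057, 0.711]
contact_force: [8.8, 0.7, -5.8]
opening: -0.002
```

Call:
{"method": "play_rows", "body": {
  "claw": [255,255,255,255,255,255,255,255,255],
  "travel": [
    [0,0,0.002],
    [0,0,0.006],
    [0,0,0.014],
    [0,0,0.022],
    [-0.03,0,0.025],
    [-0.07,0,0.025],
    [-0.11,0,0.025],
    [-0.14,0,0.025],
    [-0.14,0,0.025]
  ],
  "dr": [
    [0,0,0],
    [0,0,0],
    [0,0,0],
    [0,0,0],
    [0,0,0],
    [0,0,0],
    [0,0,0],
    [0,0,0],
    [0,0,0]
  ]
}}

```text
time: 17.75
eef_pos: [0.6481, -0.0332, 0.221]
tcp_rot: [0.058, 0.695, -0.058, 0.715]
contact_force: [1.0, -0.6, 0.5]
opening: -0.002
```

Call:
{"method": "play_rows", "body": {
  "claw": [255,255,255,255,255,255,255,255,255],
  "travel": [
    [0,-0.04,0],
    [0,-0.08,0],
    [0,-0.12,0],
    [0,-0.16,0],
    [0,-0.2,0],
    [0,-0.24,0],
    [0,-0.28,0],
    [0,-0.3,0],
    [0,-0.3,0]
  ],
  "dr": [
    [0,0,0],
    [0,0,0],
    [0,0,0],
    [0,0,0],
    [0,0,0],
    [0,0,0],
    [0,0,0],
    [0,0,0],
    [0,0,0]
  ]
}}

```text
time: 18.65
eef_pos: [0.5982, -0.3316, 0.2187]
tcp_rot: [0.06, 0.695, -0.059, 0.714]
contact_force: [-0.4, 0.6, -0.2]
opening: -0.003
```

Run:
```python
from plan import *
for n in('top','side'):
    d=snap(n,n+'8');i=d['img'];i=i[170:330,230:440] if n=='top' else i[215:375,240:440];cv2.imwrite(f'pics/{n}8z.png',cv2.resize(i,None,fx=3.7,fy=3.7,interpolation=cv2.INTER_CUBIC)[:,:,::-1])
```

```text
(no output)
```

View pics/top8z.png

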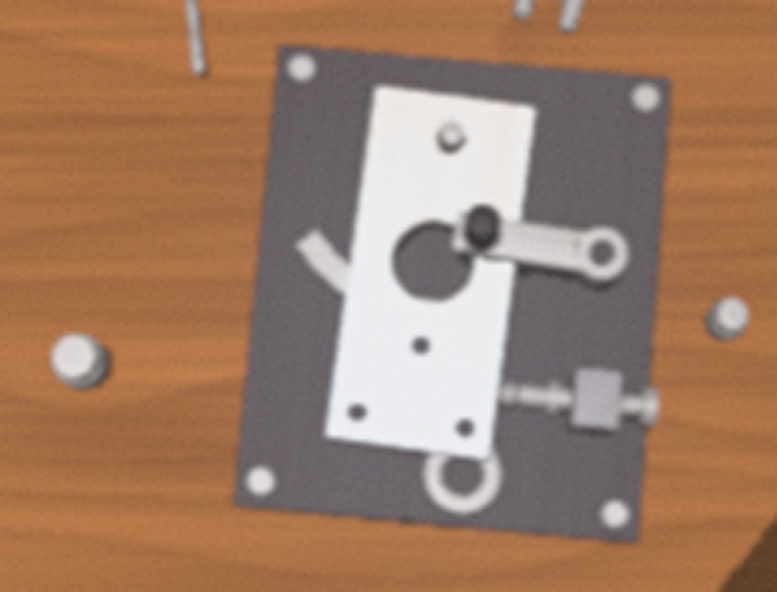

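View pics/side8z.png

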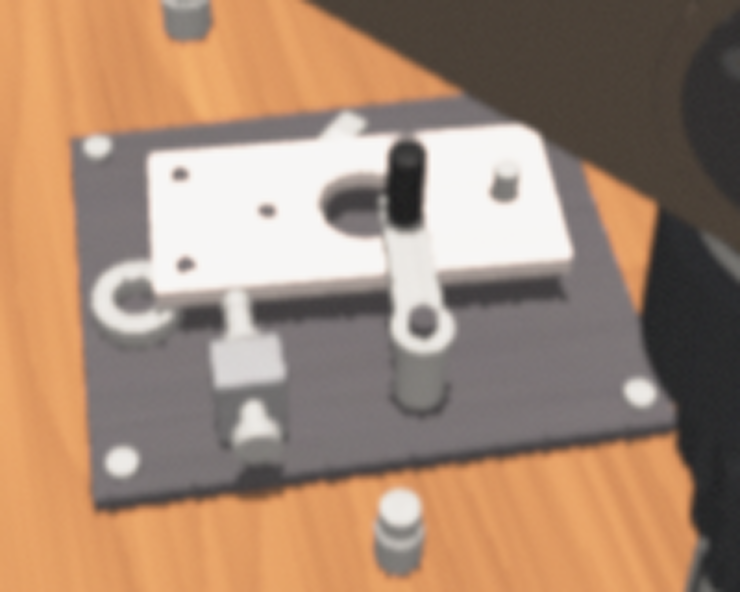

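The keeper lies across the plate with its knob at (483,226) and its axis at (603,252). The plate's -y edge runs (536,105)–(491,457) and meets the tip at about (500,392); sockets and collar have not moved. One quick numeric check, then hand in.

Run:
```python
from plan import *
t=load('top8');s=load('side8')
Z=lambda u,v,h:onz(t,u/3.7+230,v/3.7+170,h)
for a,b in(((491,457),(536,105)),((326,436),(375,86))):
    v=Z(*b,.042)-Z(*a,.042);print('plate ang',np.arctan2(v[1],v[0])-th)
k=w2j(Z(483,226,.085))-[.02,-.088];print('keeper',np.arctan2(k[1],k[0]),np.hypot(*k))
# flatness: depth at plate points
for u,v in((390,110),(520,120),(345,420),(480,440),(410,380)): print(dep(t,u/3.7+230,v/3.7+170)[2].round(4),end=' ')
print(ctrl.get_state()['contact_force'],ctrl.get_state()['time'])
print(ctrl.sign_off())
```

```text
plate ang -0.045522606859330336
plate ang -0.0460235934392363
keeper 1.4932923441073802 0.06763924381703974
0.0426 0.0429 0.0432 0.0403 0.0361 [ 0.06289617 -0.46885343  0.62674038] 18.75
the job is handed in; nothing more can be done
None
```

The plate is home against the stop screw, the keeper is across it at its end of travel, and the job is handed in at about 19 s.

- **Plate:** I pushed its long edge near the free corner round until it came up solid against the stop tip. The force jumped from 3 N to 12.5 N, the highest reading I saw. I then held it at 8–10 N for about 3 s. It had not moved after release.
- **Keeper:** I pushed it round by its knob at about 2–4 N to its hard end. There I pressed with about 9 N sideways, 10.6 N in all, and it did not move further.
- **Final checks:**
  - The plate is at -0.046 rad from the jig's heading, within the 0.08 allowed.
  - Keeper angle reads 1.49 rad by camera and 1.50 by finger position.
  - The plate's -y edge meets the screw tip in the picture.
  - The sockets and collar are in the same places as before.
  - The robot was clear, with about 0.5 N of sensor noise.
- **Flatness:** Camera heights on the plate's top read 40–43 mm at four points, against 42 mm expected. A fifth read 36 mm; it may have fallen on a small hole's edge, but I did not check. The side view shows the plate flat.
- **Force limits:** Force was only read at the end of each move, so peaks within a move were not seen. I moved slowly near contact to keep them low.

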